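# Hook the stock tray out and set its capsule housing on the turntable

### The arm

A 6-joint arm with a two-finger parallel gripper is mounted at the origin on the work surface. World frame = base frame: x ahead of the robot, y to its left, z up, the work surface at z = 0. Lengths are in m, angles in degrees, forces in N, time in s.
With the tool pointing down it reaches from about 0.25 to 0.725 m from the base axis. Payload 9.7 kg.
Tool frame: the origin (TCP) lies between the finger pads; the fingertips stand 19 mm ahead of it and the grasp point (between the pads) is the TCP; z points along the fingers, y is the line along which they close (so a half turn about z gives the same grasp; the last joint's range is limited). The gripper opens to 85 mm and grips with 20 to 120 N. Pads are 22 mm wide; open, the fingers measure 114 mm over their backs; the gripper's body (76 mm by 85 mm) begins 54 mm behind the grasp point. The pads swing forward as they close: fully open they stand 13 mm farther back than shut.
Start: joints at [-71.047, 4.979, 10.078, 95.1, 0, 90], TCP at [0.179, -0.52, 0.25] pointing down, gripper open.
Joint ranges: [-179.16, 179.16], [-48.56, 103.87], [-65.8, 70.77], [-126.05, 130.52], [-82.76, 87.17], [-180, 180]. Speed limits (degrees/s): [127.2, 127.2, 147.25, 180, 180, 180].

### API

Orientations are given as [roll, pitch, yaw] about the fixed x, y, z axes, in that order (R = Rz(yaw) Ry(pitch) Rx(roll)).
In Python, from workcell import telemetry, camera, calibration, workorder gives the robot as it stands.
- The arm moves only by the tool play_rows, never from a script. Its argument "increments" is a list of rows, each a list of 3 entries, a list of its own where there are three numbers: the shift along the tool's x, y, z in mm, then the turn, a rotation vector about the tool's x, y, z in degrees, then the closure, from 0 (fully open) to 1 (shut). In form: [[[x, y, z], [ax, ay, az], jaw], ...]. A call has 1 to 20 rows; each row is the pose to reach, as a shift and turn from the pose commanded when the call began, along the tool's axes at that moment; what a row does not reach only later rows make up. A row lasts 1/10 s, in which the tool goes at most 50 mm and 8.59 degrees, less where a joint would pass 70% of its speed; a pose out of reach is approached as far as the arm can. A call with a gripper value outside its range is refused whole. The fingers move at their own pace and stop on an object; "grip_force" is the grip in N (left out, the last holds). Time passes only in rows, so rows that repeat a pose let the fingers close. It gives the time, the measured TCP pose, the force, the opening and the grip force at its end, in the units of the state.
- telemetry.get_obs(): the state, without advancing time (a new reading comes with each control period).
- camera(name): name is "side" or "top"; returns (picture, depth): 420x560x3 uint8, red, green, blue; 420x560 float32, m along the optical axis (not along the pixel's ray), 0 where there is no reading.
- calibration(name): a dict with "vertical_fov" (degrees; the focal length in pixels is half the picture's height over the tangent of half this angle, whatever the lens; pixels are square), "cx", "cy" (the principal point, pixels), "rvec" (rotation vector, rad) and "tvec" (3), from world to camera coordinates, as OpenCV has them. Camera axes: x right, y down, z forward; pixel columns grow to the right and rows downward; lengths in m; the calibration is good to about 2 mm. A picture is of the moment at which its call begins. calibration takes no time and is no camera call.
- workorder.job_done(): hands the job in; it is judged then, once.
The state is a dict: "time": time; "q": joint angles; "qd": joint speeds; "joint_efforts": joint torques, N m; "ee_pos": TCP position; "tcp_rot": TCP orientation; "wrist_force": force on the tool from outside, world axes, zero at the start; "torque": the same for the moment, N m; "opening": finger opening in m; "grasp_force": force on a finger pad.
Only numpy, scipy, OpenCV 4.12 (cv2) and the standard library are available. Lean on these libraries where they do the work, as an engineer would, in place of code of your own. Each camera call takes 0.05 s, during which the arm holds its last target. There are 200 camera calls.

### The job

Take the drag hook by its sloping handle, hook its blade over the front lip of the tray under the cabinet and drag the tray forward with the hook alone until the brass capsule housing standing in it is wholly clear of the cabinet front, then lay the hook back in the channel of its wooden rest and let go. Then lift the housing out and set it down upright, without dropping it, centred on the ring marked on the turntable. Do not touch the tray with the gripper, do not tip the housing over, and leave the thumb compass, the ring magnet and the dividers where they lie.

Things in the scene. Friction and masses are not known exactly. Their poses are not given: they have to be found in the camera images.
- hook: Drag hook (mm). Origin: mid underside of its flat brass shaft, handle end; +x along shaft to blade, +z up. Shaft x 0 to 125, 24 wide, 8 thick. Blade across the far end: x 119 (hooking face) to 125, 40 wide, down to z -24. Wood handle 20 thick (y), 26 wide, 85 long, from (10,0,6) up and back along (-sin 35, 0, cos 35 deg). 0.2 kg. Starts level in the rest.
- hook_grip (a point): Point on the hook handle's centre line, 47 mm up the handle; in hook axes (-17, 0, 44.5) mm. Grip the 20 mm thickness here, closing along the hook's y, fingers pointing down along the handle; 50 to 100 N holds well.
- rest: Fixed wooden rest. Origin: centre of its underside, +z up. Block 90 (x) by 54 (y) mm with a channel along x, open at both ends, 37 wide; channel floor 34 high, side cheeks 42 high. The hook lies with its shaft on the channel floor, its +x along the rest's +x, its origin at about (-61, 0, 34) mm in the rest's axes.
- cabinet: Fixed meter cabinet on four legs over the bench. Origin: on the bench below the middle of the front edge. Front is the plane x = 0; +x runs in under it, so the tray comes out along -x; +z up. y -135 to 135, x 0 to 310 mm; underside 130 high, upright front from there to 294. Legs 18 mm square at the corners.
- tray: Loose plywood tray (mm), 3 to 8 N to drag. Origin: centre of underside; front to -x, +z up. 190 (x) by 150, walls and floor 4 thick, 40 high. Front wall x -95 to -91, lip outward at its top to x -105. Cross wall at x = 16, 28 high: housing in front of it, a ceramic block behind. Starts with the front wall's inner face 90 to 108 behind the cabinet front.
- housing: Turned brass capsule housing, about 0.3 kg, standing in the tray's front compartment about 62 mm behind the front wall's outside. Origin: centre of its underside, +z up its axis. Flange 64 diameter, 12 high; body 50 diameter to height 42; neck 40 diameter from height 48 to the top at 80, the place to grip.
- turntable: Fixed aluminium turntable. Origin: centre of its underside, +z up. Foot 150 diameter, disc 130 diameter, flat top 30 high; a dark ring of 72 outer diameter marks its centre.
- thumb_compass: Bystander: blue plastic thumb compass, 110 by 55 by 15, lying flat. Origin: centre of its underside.
- magnet: Bystander: black ceramic ring magnet, 72 diameter, 15 high. Origin: centre of its underside.
- dividers: Bystander: stainless dividers lying flat, about 155 long by 50 wide, 10 high. Origin: underside near the middle, x along the legs.
Things that resemble listed ones, but are neither listed nor needed, are in the scene too. What is shaped like the hook but blue or pink is not meant.

How it is judged (in metres and radians):
On the way, in this order (a step that is already met when the one before it is completed fails the run):
1. the hook is lifted out of its rest by the gripper, held by its handle (height (world z) of hook above 0.045 m and contact force between the fingers and hook above 1 N and distance between the grasp point and hook_grip below 0.05 m), for 0.1 s.
2. the held hook is pulling the tray forward, which has come at least 30 mm (distance of tray from where it was at the start of the episode above 0.03 m and contact force between hook and tray above 0.5 N and contact force between the fingers and hook above 1 N), for 0.05 s.
3. the whole housing is clear of the cabinet front, still standing in the tray (x of housing in the frame of cabinet below -0.032 m and height (world z) of housing below 0.012 m and horizontal distance between housing and tray below 0.09 m), for 0.1 s.
4. the hook lies in the channel of its rest, let go (z of hook in the frame of rest between 0.031 and 0.037 m and x of hook in the frame of rest between -0.09 and -0.04 m and angle between hook's own z axis and vertical below 0.1 rad and contact force between the fingers and hook below 0.1 N), for 0.2 s.
At the end, for the whole second after the job is handed in: The housing stands upright and still on the turntable, within 12 mm of its centre; the hook lies level in the channel of its rest, the same way round as at first, its origin 40 to 90 mm from the rest centre; the tray stands flat on the bench; nothing is held (horizontal distance between housing and turntable below 0.012 m and z of housing in the frame of turntable between 0.027 and 0.034 m and angle between housing's own z axis and vertical below 0.08 rad and linear speed of housing below 0.02 m/s and z of hook in the frame of rest between 0.031 and 0.037 m and x of hook in the frame of rest between -0.09 and -0.04 m and angle between hook's own z axis and vertical below 0.1 rad and height (world z) of tray below 0.008 m and angle between tray's own z axis and vertical below 0.05 rad); the robot touches nothing.
It fails at once if the gripper's fingers or the arm touch the tray (contact force between any of the fingers, the arm and tray above 1 N).
It fails at once if the housing is tipped over (angle between housing's own z axis and vertical above 0.6 rad).
It fails at once if the housing is dropped (linear speed of housing above 0.5 m/s and contact force between the fingers and housing below 0.2 N).
It fails at once if the thumb compass, magnet or dividers are moved by more than 15 mm (distance of any of thumb_compass, magnet, dividers from where it was at the start of the episode above 0.015 m).
It also fails if it takes over 61 s, if anything falls off the work surface, if the arm or the gripper's body presses on something with over 40 N, if the wrist force passes 120 N, or if a joint passes its speed limit or range.

## Working session

There is one attempt and no reset: what is moved stays moved. The work goes in short steps, Python scripts to look and compute and a tool call to move; the robot and the scene stay as the last step left them, time stands still between calls to the robot, and variables do not carry over. Pictures are saved under pics/ and viewed, at most 10 in all, crops included, and the job is handed in when it is done.

Besides the shell and the picture viewer there is one more tool, called as name(argument=value, ...), one argument or row to a line, values as JSON. play_rows: Moves the arm, as the interface text tells. Its arguments: {"type":"object","properties":{"increments":{"type":"array"},"grip_force":{"type":"number"}},"required":["increments"]}

```bash
mkdir -p pics
cat > h.py <<'E'
import numpy as np,cv2
from workcell import telemetry,camera,calibration,workorder
def cam(n):
    p,d=camera(n);np.savez('/tmp/'+n,p=p,d=d);return p,d
def cloud(n,d):
    c=calibration(n);f=210/np.tan(np.radians(c['vertical_fov'])/2)
    v,u=np.mgrid[0:d.shape[0],0:d.shape[1]]
    P=np.stack([(u-c['cx'])*d/f,(v-c['cy'])*d/f,d],-1)
    R=cv2.Rodrigues(np.array(c['rvec'],float))[0]
    W=(P-np.array(c['tvec']))@R
    W[d==0]=np.nan
    return W
def load(n):
    z=np.load('/tmp/'+n+'.npz');return z['p'],cloud(n,z['d'])
E
python3 - <<'E'
from h import *
for n in('top','side'):
    p,d=cam(n);cv2.imwrite(f'pics/{n}0.png',cv2.resize(p[...,::-1],(800,600),interpolation=cv2.INTER_CUBIC));c=calibration(n);print(c)
print(telemetry.get_obs())
E
```

```text
{'vertical_fov': 43.3554518306919, 'cx': 283.69197931304893, 'cy': 206.94399484926845, 'rvec': array([ 2.17652787, -2.11257358,  0.17845325]), 'tvec': array([0.08377732, 0.51640274, 1.64290922])}
{'vertical_fov': 47.91633032592144, 'cx': 277.7687346926493, 'cy': 208.65568806341062, 'rvec': array([ 0.46353656, -2.61474005,  1.33131178]), 'tvec': array([0.51868116, 0.10723556, 1.09126193])}
{'time': 0.1, 'q': array([-7.10467579e+01,  5.00766816e+00,  1.00399701e+01,  9.51005906e+01,
       -1.93407298e-04,  9.00014339e+01]), 'qd': array([ 0.01516109, -0.08205839,  0.10348666,  0.00135251, -0.07875857,
       -0.05447443]), 'joint_efforts': array([ 1.43895482e-03, -5.21563089e+01,  4.65651655e+01,  1.60608249e-02,
       -1.71356936e-05,  2.95205780e-05]), 'ee_pos': array([ 0.17857702, -0.52000626,  0.24966539]), 'tcp_rot': array([-1.79931711e+02,  1.95116182e-04,  1.89518085e+01]), 'wrist_force': array([1.18464906, 0.6296368 , 0.09309107]), 'torque': array([0.04350794, 0.02677067, 0.00419694]), 'grasp_force': 0.0, 'opening': 0.08528865522459517}
```

View pics/top0.png

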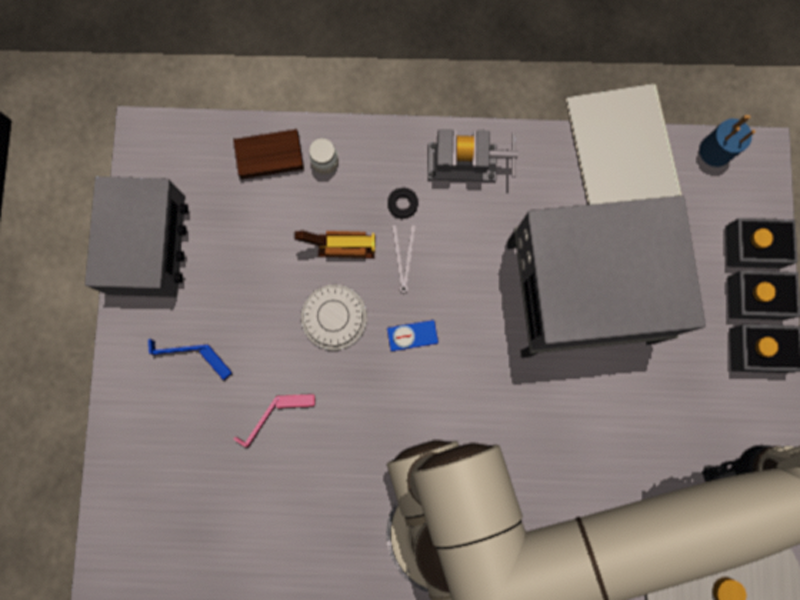

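View pics/side0.png

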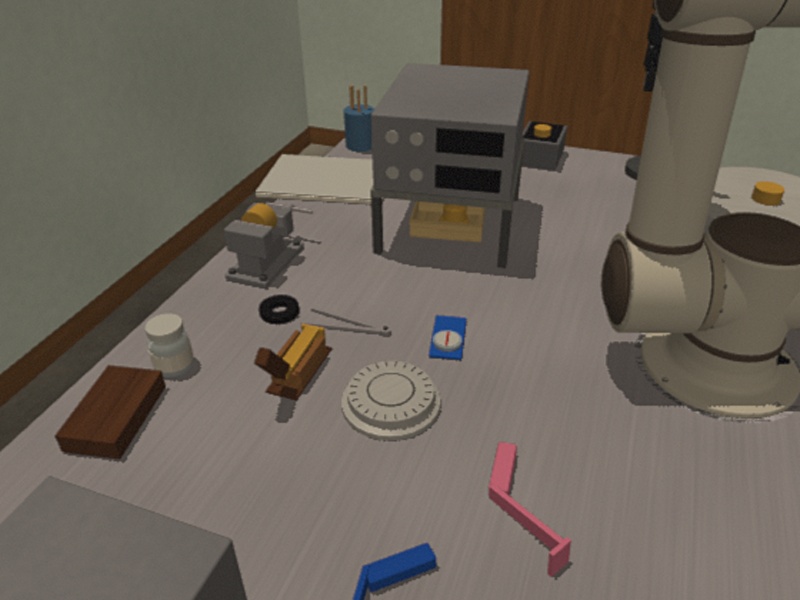

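The top view shows the rest and hook (335,243, handle tip at 300,237), turntable (333,316), ring magnet (403,203), dividers (403,260), compass (412,335) and cabinet (610,270). In the side view the tray sits under the cabinet (447,222).

Run:
```python
from h import *
s=1/1.42857
p,W=load('top');P=p.astype(int)
def rng(u0,u1,v0,v1): 
    return (slice(int(v0*s),int(v1*s)),slice(int(u0*s),int(u1*s)))
def rect(name,m,W):
    q=W[m];q=q[~np.isnan(q).any(1)]
    r=cv2.minAreaRect((q[:,:2]*1000).astype(np.float32));print(name,len(q),'c',np.round(r[0],1),'wh',np.round(r[1],1),'ang',round(r[2],1),'z',np.round(np.percentile(q[:,2],[5,50,95])*1000,1),'mean',np.round(q.mean(0)*1000,1))
def zm(box,lo,hi):
    m=np.zeros(W.shape[:2],bool);m[rng(*box)]=1
    return m&(W[...,2]>lo)&(W[...,2]<hi)
R,G,B=P[...,0],P[...,1],P[...,2]
rect('turn disc',zm((290,375,275,360),.025,.035),W)
m=zm((320,385,225,265),.0,.08)
y=m&(R>150)&(G>110)&(B<110); rect('shaft',y,W)
rect('restcheeks',zm((320,385,225,265),.036,.046)&(G<110),W)
rect('rest all',zm((315,385,225,265),.02,.0475),W)
h=zm((285,330,220,260),.047,.15);rect('handle',h,W)
q=W[h];print(np.round(q[::max(1,len(q)//12)]*1000))
rect('cab top',zm((480,720,180,370),.28,.31),W)
rect('compass',zm((380,445,310,360),.006,.03),W)
rect('magnet',zm((380,425,180,225),.006,.03),W)
rect('divid',zm((385,425,222,300),.003,.03),W)
z=W[rng(420,480,380,420)][...,2];print('bench',np.nanmedian(z)*1000)
p,W=load('side');P=p.astype(int);R,G,B=P[...,0],P[...,1],P[...,2]
m=zm((405,490,195,245),.003,.12)&(R>B*1.5);rect('tray',m,W)
rect('traylip',m&(W[...,2]>.03)&(W[...,2]<.046),W)
for v in range(196,246,4):
  print(v,[tuple(np.round(W[int(v*s),int(u*s)]*1000).tolist()) for u in (415,430,455,478)])
rect('cabfront',zm((370,530,60,200),.14,.285),W)
rect('turn disc',zm((335,445,350,440),.025,.035),W)
m=zm((250,335,320,400),.0,.08);rect('shaft',m&(R>150)&(G>110)&(B<110),W)
h=zm((250,290,335,380),.05,.15);rect('handle',h,W)
```

```text
turn disc 1007 c [466.9 259.8] wh [125.9 128. ] ang 0.6 z [25.8 30.4 34.2] mean [466.6 261.1  30.3]
shaft 239 c [637.8 226.7] wh [104.   36.5] ang 88.8 z [36.1 42.7 48.7] mean [633.2 225.3  42.5]
restcheeks 151 c [631.6 234.7] wh [ 52.  118.8] ang 0.9 z [36.5 41.2 45.2] mean [627.4 239.4  41. ]
rest all 504 c [632.4 237.9] wh [ 55.8 124.9] ang 1.8 z [30.3 40.6 46. ] mean [631.2 233.7  39.8]
handle 180 c [632.4 310. ] wh [67.9 42.9] ang 80.7 z [ 52.1  89.7 115.5] mean [629.4 311.3  86.9]
[[640. 341. 104.]
 [636. 322. 110.]
 [636. 314.  97.]
 [631. 319. 107.]
 [625. 330. 115.]
 [641. 287.  55.]
 [628. 311.  93.]
 [621. 334. 104.]
 [632. 292.  64.]
 [623. 308.  86.]
 [622. 312.  78.]
 [624. 306.  55.]]
cab top 10601 c [ 541.3 -296.1] wh [261.2 311.5] ang 7.5 z [289.7 294.9 300. ] mean [ 538.1 -294.9  294.9]
compass 568 c [431.3  82.3] wh [110.2 142.3] ang 1.6 z [ 6.4 10.5 19.9] mean [430.7  82.8  11.7]
magnet 348 c [740.  116.9] wh [101.  100.7] ang 87.8 z [ 6.6 15.4 22.2] mean [737.7 112.9  14.7]
divid 573 c [602.3 105.2] wh [181.1  89.1] ang 1.7 z [ 3.3  6.3 14.2] mean [599.5 107.1   
[... 1190 characters left out ...]
.0, -243.0, 24.0)]
236 [(595.0, -219.0, 2.0), (562.0, -224.0, 5.0), (511.0, -230.0, 12.0), (465.0, -238.0, 16.0)]
240 [(591.0, -206.0, -1.0), (560.0, -218.0, -2.0), (510.0, -228.0, 3.0), (465.0, -244.0, 3.0)]
244 [(585.0, -190.0, 3.0), (556.0, -203.0, 1.0), (507.0, -218.0, 2.0), (462.0, -232.0, 3.0)]
cabfront 5358 c [ 461.1 -239. ] wh [409. 208.] ang 55.3 z [146.8 216.1 278.8] mean [ 513.2 -151.6  215.1]
turn disc 2107 c [466.2 263.4] wh [128.8 129.7] ang 15.8 z [28.5 31.4 33.6] mean [464.5 268.1  31.3]
shaft 261 c [629.9 226.8] wh [ 36.5 104.9] ang 7.7 z [41.4 43.5 45.3] mean [633.5 225.   43.4]
handle 313 c [629.6 317.3] wh [21.1 65.3] ang 0.7 z [ 55.4  95.4 115.6] mean [625.1 326.7  90.9]
```

Run:
```python
from h import *
s=1/1.42857
def box(W,u0,u1,v0,v1,lo,hi):
    m=np.zeros(W.shape[:2],bool);m[int(v0*s):int(v1*s),int(u0*s):int(u1*s)]=1
    return m&(W[...,2]>lo)&(W[...,2]<hi)
def line(name,q):
    c=np.median(q,0);
    for _ in range(3):
        c=q.mean(0);d=np.linalg.svd(q-c)[2]
        n=d[1];r=(q-c)@n;q=q[abs(r)<2.5*r.std()+1e-6]
    t=(q-c)@d[0];print(name,'c',np.round(c*1000,1),'ang',round(np.degrees(np.arctan2(d[0][1],d[0][0])),2),'ext',np.round(np.percentile(t,[1,99])*1000,1),'rms',round(r.std()*1000,1),len(q));return c,d
out={}
for n,bx in(('top',(320,385,225,265)),('side',(250,335,320,400))):
    p,W=load(n);P=p.astype(int);R,G,B=P[...,0],P[...,1],P[...,2]
    y=box(W,*bx,.03,.05)&(R>150)&(G>110)&(B<110)
    line(n+' shaft',W[y][:,:2])
    q=W[y][:,:2];r=cv2.minAreaRect((q*1000).astype(np.float32));print('  far/near y',np.percentile(q[:,1],[1,3,97,99])*1000, 'x',np.percentile(q[:,0],[3,97])*1000)
    hb=(285,330,220,260) if n=='top' else (250,290,335,380)
    h=box(W,*hb,.055,.16);line(n+' handle',W[h][:,:2]);q=W[h];print('  hi pts',np.round(q[np.argsort(-q[:,2])[:15]].mean(0)*1000))
    zz=q[(q[:,2]>.075)&(q[:,2]<.095)];print('  z75-95',np.round(zz.mean(0)*1000,1),len(zz))
p,W=load('side');P=p.astype(int);R,G,B=P[...,0],P[...,1],P[...,2]
f=box(W,375,528,80,195,.14,.285)
q=W[f];d0=np.array([-.168,.985]);pr=q[:,:2]@d0;m0=np.percentile(pr,60);line('cabfront',q[abs(pr-m0)<.015][:,:2])
t=box(W,405,490,195,245,.006,.034)&(R>B*1.5);q=W[t];pr=q[:,:2]@d0
line('trayfront',q[pr>pr.max()-.03][:,:2])
l=box(W,405,490,195,245,.036,.046)&(R>B*1.5);q=W[l];pr=q[:,:2]@d0;line('lip',q[pr>pr.max()-.022][:,:2])
nk=box(W,440,475,200,220,.047,.09);q=W[nk];print('neck',np.round(q.mean(0)*1000),len(q),'x',np.percentile(q[:,0],[3,97])*1000,'y',np.percentile(q[:,1],[50,90,97])*1000)
p,W=load('top');k=box(W,480,720,180,370,.28,.31);q=(W[k][:,:2]*1000).astype(np.float32)
h=cv2.convexHull(q);print(np.round(cv2.approxPolyDP(h,15,True)[:,0]))
```

```text
top shaft c [633.  226.2] ang 91.84 ext [-50.6  52.4] rms 6.8 230
  far/near y [175.36592988 176.09499114 275.75773037 278.52377286] x [621.31798761 645.11025528]
top handle c [629.4 314. ] ang -86.69 ext [-29.7  31.1] rms 6.4 163
  hi pts [629. 328. 117.]
  z75-95 [628.3 308.7  85. ] 46
side shaft c [633.5 225.5] ang 93.83 ext [-48.3  50.5] rms 6.4 258
  far/near y [176.76253203 178.8436129  271.76686005 275.37398808] x [622.64812849 644.81863324]
side handle c [624.9 328. ] ang 80.32 ext [-36.5  21.8] rms 4.6 292
  hi pts [630. 331. 117.]
  z75-95 [623.1 325.   85.5] 71
cabfront c [ 518.2 -143. ] ang -172.53 ext [-124.3  125. ] rms 2.4 4646
trayfront c [ 531.9 -229.1] ang -169.5 ext [-73.2  73. ] rms 2.4 361
lip c [ 531.8 -223.4] ang -169.41 ext [-72.3  72.9] rms 5.2 169
neck [ 528. -275.   53.] 67 x [509.00533149 551.07035925] y [-274.17757628 -268.44157638 -266.00156215]
[[ 690. -427.]
 [ 648. -129.]
 [ 393. -164.]
 [ 434. -466.]]
```

```bash
cat >> h.py <<'E'
import json,os
from scipy.spatial.transform import Rotation as Ro
def cmd():
    if os.path.exists('cmd.json'):
        c=json.load(open('cmd.json'));return np.array(c[0]),Ro.from_quat(c[1])
    return np.array([.179,-.52,.25]),Ro.from_euler('xyz',[180,0,18.953],degrees=True)
def plan(ts,nd=1):
    p0,r0=cmd()
    for p,r in ts:
        s=np.round(r0.inv().apply(np.array(p)-p0)*1000,nd);w=np.round((r0.inv()*r).as_rotvec(degrees=True),1)
        print(s.tolist(),w.tolist())
    json.dump([(p0+r0.apply(s/1000)).tolist(),(r0*Ro.from_rotvec(w,degrees=True)).as_quat().tolist()],open('cmd.json','w'))
def tool(yaw,tilt=35.):   # hook yaw (deg), tool R when holding hook level
    H=Ro.from_euler('z',yaw,degrees=True);a=np.radians(tilt);c,s=np.cos(a),np.sin(a)
    T=np.array([[-c,0,s],[0,1,0],[-s,0,-c]])   # columns tool x,y,z in hook axes
    return H*Ro.from_matrix(T)
def grip(o,yaw):  # hook origin -> grip point
    return np.array(o)+Ro.from_euler('z',yaw,degrees=True).apply([-.017,0,.0445])
E
python3 - <<'E'
from h import *
R=tool(-87.2);g=grip([.6296,.2993,.034],-87.2);z=R.apply([0,0,1])
print(g,R.as_euler('xyz',degrees=True))
p0,r0=cmd()
plan([([.27,-.1,.36],r0),(g-.1*z,R)])
E
```

```text
[0.62876955 0.3162797  0.0785    ] [-180.    35.    92.8]
[222.5, -367.7, -110.0] [0.0, 0.0, 0.0]
[713.0, -700.0, 89.6] [-22.5, -30.0, -71.4]
```

play_rows(
  increments=[
    [[222.5,-367.7,-110],[0,0,0],0],
    [[222.5,-367.7,-110],[0,0,0],0],
    [[222.5,-367.7,-110],[0,0,0],0],
    [[222.5,-367.7,-110],[0,0,0],0],
    [[222.5,-367.7,-110],[0,0,0],0],
    [[222.5,-367.7,-110],[0,0,0],0],
    [[222.5,-367.7,-110],[0,0,0],0],
    [[222.5,-367.7,-110],[0,0,0],0],
    [[222.5,-367.7,-110],[0,0,0],0],
    [[713,-700,89.6],[-22.5,-30,-71.4],0],
    [[713,-700,89.6],[-22.5,-30,-71.4],0],
    [[713,-700,89.6],[-22.5,-30,-71.4],0],
    [[713,-700,89.6],[-22.5,-30,-71.4],0],
    [[713,-700,89.6],[-22.5,-30,-71.4],0],
    [[713,-700,89.6],[-22.5,-30,-71.4],0],
    [[713,-700,89.6],[-22.5,-30,-71.4],0],
    [[713,-700,89.6],[-22.5,-30,-71.4],0],
    [[713,-700,89.6],[-22.5,-30,-71.4],0],
    [[713,-700,89.6],[-22.5,-30,-71.4],0],
    [[713,-700,89.6],[-22.5,-30,-71.4],0],
  ],
)

```text
time: 2.1
ee_pos: [0.5713, 0.3033, 0.189]
tcp_rot: [-179.8, 35.2, 93.2]
wrist_force: [1.2, 0.4, 0.4]
opening: 0.0853
grasp_force: 0.0
```

```bash
cat >> h.py <<'E'
def sync():
    o=telemetry.get_obs();json.dump([np.array(o['ee_pos']).tolist(),Ro.from_euler('xyz',o['tcp_rot'],degrees=True).as_quat().tolist()],open('cmd.json','w'));print(o['time'],o['q'].round(1))
E
python3 - <<'E'
from h import *
sync()
R=tool(-87.2);g=grip([.6296,.2993,.034],-87.2);z=R.apply([0,0,1])
plan([(g-.1*z,R)])
E
```

```text
2.1 [ 39.   38.8  40.6 114.4 -27.7 131.5]
[71.3, 58.5, -15.5] [0.0, 0.2, 0.4]
```

play_rows(
  increments=[
    [[71.3,58.5,-15.5],[0,0.2,0.4],0],
    [[71.3,58.5,-15.5],[0,0.2,0.4],0],
    [[71.3,58.5,-15.5],[0,0.2,0.4],0],
    [[71.3,58.5,-15.5],[0,0.2,0.4],0],
    [[71.3,58.5,-15.5],[0,0.2,0.4],0],
  ],
)

```text
time: 2.6
ee_pos: [0.6241, 0.3688, 0.1585]
tcp_rot: [179.9, 34.9, 92.5]
wrist_force: [-0.4, 0.7, 1.4]
opening: 0.0856
grasp_force: 0.0
```

Run:
```python
from h import *
sync()
R=tool(-87.2);g=grip([.6296,.2993,.034],-87.2);z=R.apply([0,0,1])
p,r=cmd();print(p,r.as_euler('xyz',degrees=True))
plan([(g-.035*z,R),(g,R)])
p,d=cam('side');cv2.imwrite('pics/s1.png',cv2.resize(p[180:330,100:300,::-1],(800,600),interpolation=cv2.INTER_CUBIC))
```

```text
2.6 [ 40.2  59.5  70.6 124.2 -27.  133.2]
[0.62409148 0.36878472 0.15853438] [179.87508316  34.912302    92.48841172]
[2.7, 2.2, 60.8] [-0.1, -0.1, -0.3]
[2.6, 2.2, 95.8] [-0.1, -0.1, -0.3]
```

View pics/s1.png

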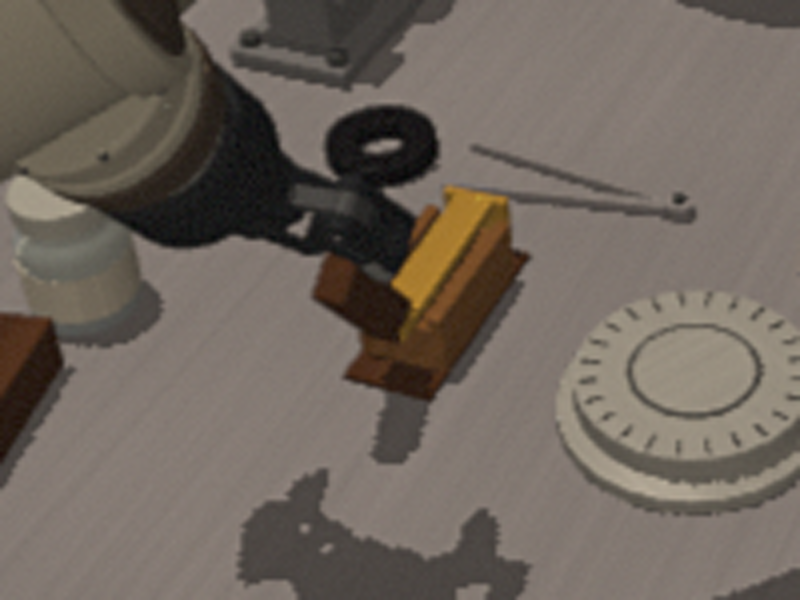

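Run:
```python
from h import *
c=calibration('side');f=210/np.tan(np.radians(c['vertical_fov'])/2);K=np.array([[f,0,c['cx']],[0,f,c['cy']],[0,0,1]])
T,R=np.array([.6241,.3688,.1585]),Ro.from_euler('xyz',[179.9,34.9,92.5],degrees=True)
pts=[T]+[T+R.apply(v) for v in([0,.0425,.006],[0,-.0425,.006],[0,0,-.054])]+[[.6288,.3163,.0785]]
q=cv2.projectPoints(np.array(pts),c['rvec'],c['tvec'],K,None)[0][:,0]
print((q-[100,180])*4)
```

```text
[[297.87723523 241.15420201]
 [224.00983653 227.9942017 ]
 [383.28974247 261.76736715]
 [251.64342872 207.36229284]
 [363.03485578 296.56569256]]
```

The crop shows the gripper behind the handle (handle top at 345,290), fingers at about (225,228) and (383,262) as predicted, so it is aligned.

play_rows(
  increments=[
    [[2.7,2.2,30],[-0.1,-0.1,-0.3],0],
    [[2.7,2.2,60.8],[-0.1,-0.1,-0.3],0],
    [[2.6,2.2,80],[-0.1,-0.1,-0.3],0],
    [[2.6,2.2,95.8],[-0.1,-0.1,-0.3],0],
    [[2.6,2.2,95.8],[-0.1,-0.1,-0.3],0],
    [[2.6,2.2,95.8],[-0.1,-0.1,-0.3],0],
  ],
)

```text
time: 3.25
ee_pos: [0.6302, 0.317, 0.0854]
tcp_rot: [179.4, 34.7, 92.5]
wrist_force: [0.7, 0.4, 0.2]
opening: 0.0854
grasp_force: 0.0
```

Run:
```python
from h import *
sync()
```

```text
3.25 [ 37.   47.3  42.7 106.2 -28.3 129.7]
```

Run:
```python
from h import *
sync()
R=tool(-87.2);g=grip([.6296,.2993,.034],-87.2)
plan([(g,R)])
```

```text
3.25 [ 37.   47.3  42.7 106.2 -28.3 129.7]
[3.4, -1.5, 6.0] [0.4, -0.3, -0.3]
```

play_rows(
  increments=[
    [[3.4,-1.5,6],[0.4,-0.3,-0.3],0],
    [[3.4,-1.5,6],[0.4,-0.3,-0.3],0],
    [[3.4,-1.5,6],[0.4,-0.3,-0.3],0.5],
    [[3.4,-1.5,6],[0.4,-0.3,-0.3],1],
    [[3.4,-1.5,6],[0.4,-0.3,-0.3],1],
    [[3.4,-1.5,6],[0.4,-0.3,-0.3],1],
    [[3.4,-1.5,6],[0.4,-0.3,-0.3],1],
    [[3.4,-1.5,6],[0.4,-0.3,-0.3],1],
    [[3.4,-1.5,6],[0.4,-0.3,-0.3],1],
    [[3.4,-1.5,6],[0.4,-0.3,-0.3],1],
  ],
  grip_force=90,
)

```text
time: 4.25
ee_pos: [0.6279, 0.3158, 0.0748]
tcp_rot: [-179.7, 35.1, 93.0]
wrist_force: [0.8, 1.0, 1.9]
opening: 0.019
grasp_force: 87.7
```

```bash
cat >> h.py <<'E'
G=np.array([-.0165,0,.0408])
def tcp(o,yaw): return np.array(o)+Ro.from_euler('z',yaw,degrees=True).apply(G)
E
python3 - <<'E'
from h import *
sync();p,r=cmd()
a=p+[0,0,.08]
b=tcp([.485,.023,.100],-79.5);R=tool(-79.5)
print(np.linalg.norm(b-a))
plan([(p+[0,0,.02],r),(a,r),((a+b)/2,r),(b,R)])
E
```

```text
4.25 [ 37.   47.9  42.3 106.1 -28.3 129.6]
0.31303230708214164
[-11.5, -0.1, -16.4] [0.0, 0.0, 0.0]
[-46.0, -0.4, -65.4] [0.0, 0.0, 0.0]
[-151.8, -80.1, 18.0] [0.0, 0.0, 0.0]
[-257.5, -159.8, 101.4] [-4.6, 0.1, -6.1]
```

play_rows(
  increments=[
    [[-11.5,-0.1,-16.4],[0,0,0],1],
    [[-28,-0.2,-40],[0,0,0],1],
    [[-46,-0.4,-65.4],[0,0,0],1],
    [[-46,-0.4,-65.4],[0,0,0],1],
    [[-67,-16,-48],[0,0,0],1],
    [[-88,-32,-32],[0,0,0],1],
    [[-109,-48,-15],[0,0,0],1],
    [[-130,-64,1],[0,0,0],1],
    [[-151.8,-80.1,18],[0,0,0],1],
    [[-173,-96,35],[-1,0,-1.2],1],
    [[-194,-112,51],[-2,0,-2.4],1],
    [[-215,-128,68],[-3,0,-3.6],1],
    [[-236,-144,85],[-4,0,-5],1],
    [[-257.5,-159.8,101.4],[-4.6,0.1,-6.1],1],
    [[-257.5,-159.8,101.4],[-4.6,0.1,-6.1],1],
    [[-257.5,-159.8,101.4],[-4.6,0.1,-6.1],1],
    [[-257.5,-159.8,101.4],[-4.6,0.1,-6.1],1],
  ],
)

```text
time: 5.95
ee_pos: [0.4822, 0.0397, 0.1404]
tcp_rot: [-180.0, 35.0, 100.5]
wrist_force: [0.1, 0.4, -2.8]
opening: 0.0189
grasp_force: 88.9
```

Run:
```python
from h import *
p0,r0=cmd();print('cmd',p0)
ps=[]
for n in('top','side'):
    p,d=cam(n);W=cloud(n,d);P=p.astype(int);R,G_,B=P[...,0],P[...,1],P[...,2]
    y=(R>130)&(G_>90)&(B<.6*R)&(W[...,2]>.05)&(W[...,2]<.13)&(W[...,1]<.05)&(W[...,1]>-.15)&(W[...,0]>.4)&(W[...,0]<.6)
    q=W[y];print(n,len(q))
    if len(q)>20:
        c=q.mean(0);v=np.linalg.svd(q-c)[2][0];v*=-np.sign(v[1]);print(np.round(c,4),np.round(v,3),'yaw',np.degrees(np.arctan2(v[1],v[0])),'pitch',np.degrees(np.arcsin(v[2])),'ymin',np.percentile(q[:,1],[1,3])*1000,q[q[:,1]<np.percentile(q[:,1],5)].mean(0))
    ps.append(cv2.resize(p[80:330,220:440] if n=='top' else p[80:330,180:400],(400,455)))
cv2.imwrite('pics/c2.png',np.hstack(ps)[...,::-1])
print(telemetry.get_obs()['ee_pos'],telemetry.get_obs()['tcp_rot'])
```

```text
cmd [0.48203567 0.03924217 0.14078123]
top 276
[ 0.4998 -0.0511  0.108 ] [ 0.188 -0.982 -0.005] yaw -79.16311718484587 pitch -0.2667821004785442 ymin [-100.13190631  -98.38556748] [ 0.50059888 -0.09934301  0.1088896 ]
side 0
[0.48234327 0.03990165 0.14031701] [-179.94771951   35.01401975  100.55738967]
```

View pics/c2.png

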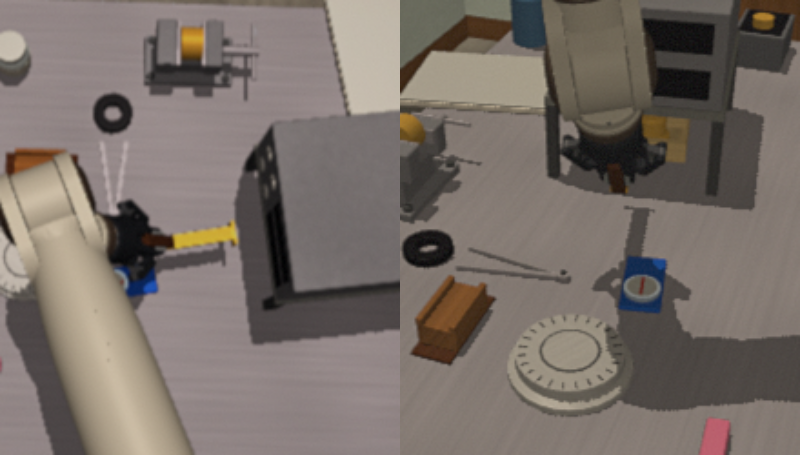

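The left view shows the hook held level, blade at (235,233), pointing at the cabinet. It agrees with my model to about 1 mm.

Run:
```python
from h import *
p,r=cmd();R=tool(-79.5)
plan([(tcp([.485,.023,.078],-79.5),R),(tcp([.5124,-.1239,.078],-79.5),R),(tcp([.5124,-.1239,.058],-79.5),R),(tcp([.5124,-.1239,.044],-79.5),R)])
```

```text
[12.6, -0.0, 18.0] [0.0, 0.0, -0.0]
[-109.8, 0.1, 103.8] [0.0, 0.0, -0.0]
[-98.3, 0.1, 120.1] [0.0, 0.0, -0.0]
[-90.3, 0.1, 131.6] [0.0, 0.0, -0.0]
```

play_rows(
  increments=[
    [[12.6,0,18],[0,0,0],1],
    [[-18,0,39.5],[0,0,0],1],
    [[-48,0,61],[0,0,0],1],
    [[-79,0,82],[0,0,0],1],
    [[-100,0,97],[0,0,0],1],
    [[-109.8,0.1,103.8],[0,0,0],1],
    [[-109.8,0.1,103.8],[0,0,0],1],
    [[-109.8,0.1,103.8],[0,0,0],1],
    [[-104,0.1,112],[0,0,0],1],
    [[-98.3,0.1,120.1],[0,0,0],1],
    [[-94,0.1,126],[0,0,0],1],
    [[-90.3,0.1,131.6],[0,0,0],1],
    [[-90.3,0.1,131.6],[0,0,0],1],
    [[-90.3,0.1,131.6],[0,0,0],1],
  ],
)

```text
time: 7.45
ee_pos: [0.5092, -0.1077, 0.0847]
tcp_rot: [-180.0, 35.0, 100.5]
wrist_force: [-0.3, -0.6, -2.0]
opening: 0.0192
grasp_force: 88.8
```

Run:
```python
from h import *
p,r=cmd();R=tool(-79.5);print(p)
t=np.array([.182,-.983,0]);b=tcp([.5124,-.1239,.044],-79.5)
plan([(b-.02*t,R),(b-.06*t,R)])
p,d=cam('side');cv2.imwrite('pics/s3.png',cv2.resize(p[100:200,230:370,::-1],(800,571),interpolation=cv2.INTER_CUBIC))
```

```text
[ 0.50938322 -0.1077058   0.08482532]
[16.4, 0.0, -11.5] [0.0, 0.0, -0.0]
[49.2, 0.0, -34.4] [0.0, 0.0, -0.0]
```

View pics/s3.png

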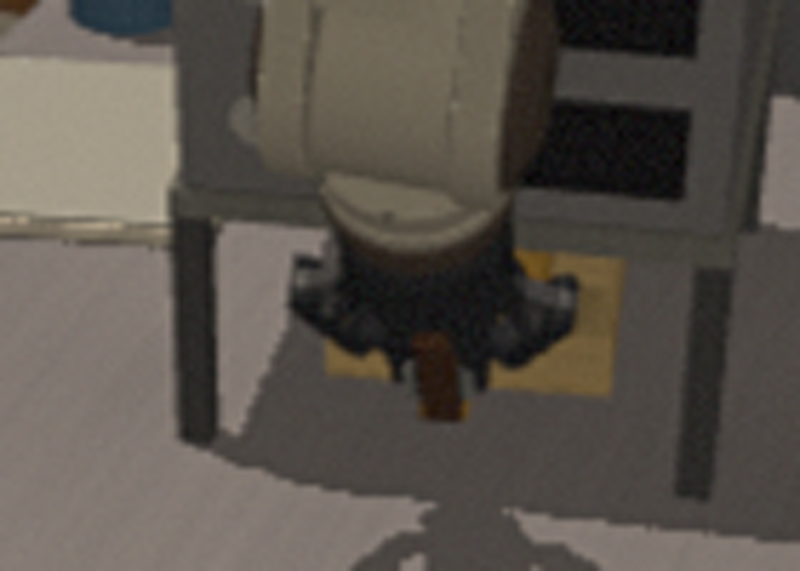

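The hook sits centrally in front of the tray (tray front from 325 to 620, handle at 435,375), with no contact force. Pulling now.

play_rows(
  increments=[
    [[4,0,-2.8],[0,0,0],1],
    [[8.2,0,-5.7],[0,0,0],1],
    [[12.3,0,-8.6],[0,0,0],1],
    [[16.4,0,-11.5],[0,0,0],1],
    [[22,0,-15.5],[0,0,0],1],
    [[27.5,0,-19.3],[0,0,0],1],
    [[33,0,-23],[0,0,0],1],
    [[38.5,0,-27],[0,0,0],1],
    [[44,0,-30.8],[0,0,0],1],
    [[49.2,0,-34.4],[0,0,0],1],
  ],
)

```text
time: 8.5
ee_pos: [0.4982, -0.0483, 0.0848]
tcp_rot: [-180.0, 35.1, 100.5]
wrist_force: [0.6, -6.3, -3.4]
opening: 0.0189
grasp_force: 89.3
```

Run:
```python
from h import *
p,r=cmd();R=tool(-79.5);t=np.array([.182,-.983,0])
plan([(p-.17*t,R)])
```

```text
[139.2, 0.0, -97.5] [0.0, 0.0, -0.0]
```

play_rows(
  increments=[
    [[8,0,-5.6],[0,0,0],1],
    [[16,0,-11.2],[0,0,0],1],
    [[24,0,-16.8],[0,0,0],1],
    [[32,0,-22.4],[0,0,0],1],
    [[40,0,-28],[0,0,0],1],
    [[48,0,-33.6],[0,0,0],1],
    [[56,0,-39.2],[0,0,0],1],
    [[64,0,-44.8],[0,0,0],1],
    [[72,0,-50.4],[0,0,0],1],
    [[80,0,-56],[0,0,0],1],
    [[88,0,-61.6],[0,0,0],1],
    [[96,0,-67.2],[0,0,0],1],
    [[104,0,-72.8],[0,0,0],1],
    [[112,0,-78.4],[0,0,0],1],
    [[120,0,-84],[0,0,0],1],
    [[128,0,-89.7],[0,0,0],1],
    [[134,0,-94],[0,0,0],1],
    [[139.2,0,-97.5],[0,0,0],1],
  ],
)

```text
time: 10.3
ee_pos: [0.4672, 0.1188, 0.0847]
tcp_rot: [-180.0, 35.1, 100.5]
wrist_force: [0.3, -6.1, -1.6]
opening: 0.0189
grasp_force: 89.4
```

Run:
```python
from h import *
p,r=cmd();print(p)
for n in('top',):
    p,d=cam(n);W=cloud(n,d)
    cv2.imwrite('pics/t4.png',cv2.resize(p[100:310,220:500,::-1],(800,600),interpolation=cv2.INTER_CUBIC))
    s=.35
    for u,v in((560,330),(520,330)):pass
p,d=cam('side')
```

```text
[0.4674636  0.11842448 0.08473191]
```

View pics/t4.png

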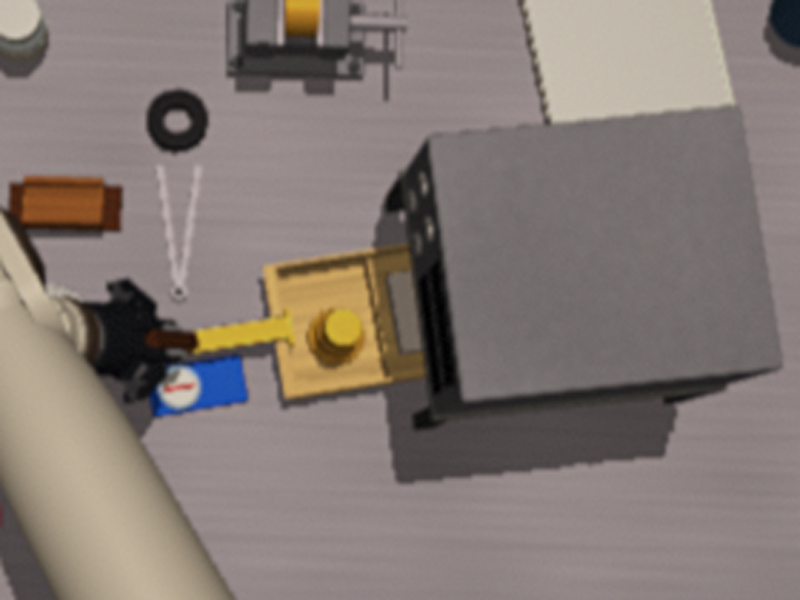

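The housing stands in the front compartment (340,330), well clear of the cabinet. The hook blade is at (288,330) and the empty rest at (65,204).

Run:
```python
from h import *
for n in('top','side'):
    p,W=load(n);P=p.astype(int);R,G_,B=P[...,0],P[...,1],P[...,2]
    m=(W[...,2]>.075)&(W[...,2]<.095)&(W[...,0]>.42)&(W[...,0]<.56)&(W[...,1]<-.03)&(W[...,1]>-.14)
    q=W[m]; 
    if len(q)>10: c,r=cv2.minEnclosingCircle((q[:,:2]*1000).astype(np.float32));print(n,'housing top',len(q),np.round(np.array(c),1),r,np.round(q.mean(0)*1000,1), np.round(cv2.minAreaRect((q[:,:2]*1000).astype(np.float32))[0],1))
    m=(R>B*1.35)&(W[...,2]>.025)&(W[...,2]<.05)&(W[...,0]>.58)&(W[...,0]<.69)&(W[...,1]>.17)&(W[...,1]<.3)
    q=W[m]
    for lo,hi,k in((.038,.046,'cheeks'),(.03,.037,'floor')):
        a=q[(q[:,2]>lo)&(q[:,2]<hi)]
        if len(a)<20: continue
        c=a.mean(0);v=np.linalg.svd(a[:,:2]-c[:2])[2][0];t=(a[:,:2]-c[:2])@v;w=(a[:,:2]-c[:2])@[-v[1],v[0]]
        print(n,k,len(a),np.round(c*1000,1),'ang',np.degrees(np.arctan2(v[1],v[0])),'t',np.round(np.percentile(t,[2,98])*1000),'w',np.round(np.percentile(w,[2,98])*1000), np.round(cv2.minAreaRect((a[:,:2]*1000).astype(np.float32))[0],1))
p,r=cmd();R=tool(-79.5);t=np.array([.182,-.983,0])
R2=tool(-87.0);e=np.array([.6279,.3158,.0748])
plan([(p+.006*t,R),(p+.006*t+[0,0,.05],R),(e+[0,-.005,.06],R2)])
```

```text
top housing top 126 [491.  -74.1] 20.013916015625 [490.3 -73.9  84.6] [490.5 -73.7]
top cheeks 176 [631.4 239.5  41.2] ang -89.99105039977387 t [-43.  43.] w [-26.  27.] [631.7 239.4]
top floor 204 [633.  239.2  33.8] ang -90.54856026301515 t [-43.  44.] w [-27.  22.] [631.9 238.6]
side cheeks 271 [630.7 244.1  42.4] ang 91.27111514834516 t [-46.  42.] w [-28.  26.] [631.4 241. ]
side floor 434 [631.1 246.6  34.7] ang 89.992215059863 t [-48.  40.] w [-21.  27.] [628.5 242. ]
[-4.9, -0.0, 3.4] [0.0, 0.0, -0.0]
[-33.6, 0.0, -37.5] [0.0, 0.0, -0.0]
[102.2, 192.8, -132.8] [4.3, 0.0, 6.1]
```

play_rows(
  increments=[
    [[-4.9,0,3.4],[0,0,0],1],
    [[-4.9,0,3.4],[0,0,0],1],
    [[-14,0,-10],[0,0,0],1],
    [[-24,0,-24],[0,0,0],1],
    [[-33.6,0,-37.5],[0,0,0],1],
    [[-33.6,0,-37.5],[0,0,0],1],
    [[-14,27,-51],[0.6,0,0.8],1],
    [[5,55,-65],[1.2,0,1.7],1],
    [[25,82,-78],[1.8,0,2.6],1],
    [[44,110,-92],[2.4,0,3.5],1],
    [[64,138,-106],[3,0,4.4],1],
    [[83,166,-120],[3.7,0,5.3],1],
    [[102.2,192.8,-132.8],[4.3,0,6.1],1],
    [[102.2,192.8,-132.8],[4.3,0,6.1],1],
    [[102.2,192.8,-132.8],[4.3,0,6.1],1],
  ],
)

```text
time: 11.9
ee_pos: [0.6281, 0.3111, 0.1316]
tcp_rot: [-179.8, 35.1, 93.2]
wrist_force: [0.3, 0.4, -1.5]
opening: 0.0191
grasp_force: 89.8
```

Run:
```python
from h import *
p,r=cmd();print(p);o=telemetry.get_obs();print(o['ee_pos'],o['tcp_rot'],o['q'].round(1))
R2=tool(-87.0);e=np.array([.6279,.3158,.0748])
plan([(e+[0,0,.025],R2),(e+[0,0,.002],R2)])
```

```text
[0.62788321 0.3107924  0.13485831]
[0.62807507 0.31109827 0.13160892] [-179.77159739   35.10555664   93.1751183 ] [ 36.8  47.4  47.7 111.8 -28.5 129.2]
[24.2, 0.3, 25.8] [0.0, 0.0, 0.0]
[37.4, 0.3, 44.7] [0.0, 0.0, 0.0]
```

play_rows(
  increments=[
    [[12,0.2,13],[0,0,0],1],
    [[24.2,0.3,25.8],[0,0,0],1],
    [[31,0.3,35],[0,0,0],1],
    [[36,0.3,42.7],[0,0,0],1],
    [[36,0.3,42.7],[0,0,0],1],
    [[36,0.3,42.7],[0,0,0],1],
    [[36,0.3,42.7],[0,0,0],1],
  ],
)

```text
time: 12.6
ee_pos: [0.628, 0.3158, 0.0801]
tcp_rot: [180.0, 35.0, 93.0]
wrist_force: [0.2, -0.2, -2.4]
opening: 0.0193
grasp_force: 89.8
```

Run:
```python
from h import *
p,d=cam('side');cv2.imwrite('pics/s5.png',cv2.resize(p[200:320,120:280,::-1],(800,600),interpolation=cv2.INTER_CUBIC))
```

```text
(no output)
```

View pics/s5.png

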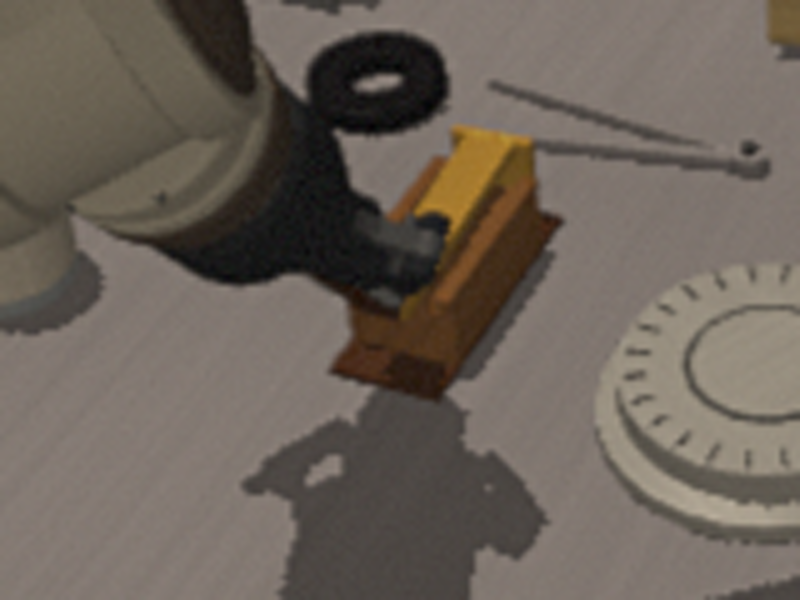

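The shaft lies inside the channel, about 5 mm above the floor. I will lower it, then release.

play_rows(
  increments=[
    [[1.7,0,2.4],[0,0,0],1],
    [[2.9,0,4.1],[0,0,0],1],
    [[2.9,0,4.1],[0,0,0],1],
    [[2.9,0,4.1],[0,0,0],1],
  ],
)

```text
time: 13.05
ee_pos: [0.628, 0.3159, 0.0748]
tcp_rot: [180.0, 35.0, 93.0]
wrist_force: [-0.2, 1.8, 5.1]
opening: 0.0187
grasp_force: 90.4
```

play_rows(
  increments=[
    [[0,0,0],[0,0,0],0.6],
    [[0,0,0],[0,0,0],0.3],
    [[0,0,0],[0,0,0],0],
    [[0,0,0],[0,0,0],0],
    [[0,0,0],[0,0,0],0],
    [[0,0,-20],[0,0,0],0],
    [[0,0,-50],[0,0,0],0],
    [[0,0,-80],[0,0,0],0],
    [[0,0,-80],[0,0,0],0],
    [[0,0,-80],[0,0,0],0],
  ],
)

```text
time: 14.05
ee_pos: [0.6257, 0.3622, 0.1391]
tcp_rot: [180.0, 35.0, 93.1]
wrist_force: [0.8, 0.3, -0.4]
opening: 0.0854
grasp_force: 0.0
```

Run:
```python
from h import *
o=telemetry.get_obs();print(o['q'].round(1))
sync();p,r=cmd()
p_,d=cam('side');W=cloud('side',d);P=p_.astype(int);R,G_,B=P[...,0],P[...,1],P[...,2]
y=(R>130)&(G_>90)&(B<.5*R)&(W[...,2]>.03)&(W[...,2]<.06)&(W[...,1]>.16)&(W[...,1]<.32)&(W[...,0]>.58)
q=W[y];c=q.mean(0);v=np.linalg.svd(q-c)[2][0];print(len(q),c,v,np.percentile(q[:,1],[1,99]))
# housing approach, tool down
h=np.array([.4905,-.0735])
yaws=[10.5,100.5,-79.5]
Rd=Ro.from_euler('xyz',[180,0,10.5],degrees=True)
plan([(p+[-.08,-.1,.12],r),([.4905,-.0735,.2],Rd)])
```

```text
[ 39.8  56.   62.5 119.3 -27.4 132.3]
14.05 [ 39.8  56.   62.5 119.3 -27.4 132.3]
248 [0.63223778 0.22042437 0.04334674] [-0.12961571  0.9915637  -0.00108991] [0.17576201 0.27478842]
[-147.1, -85.2, -43.5] [0.0, 0.0, 0.0]
[-385.4, -158.3, 195.5] [25.2, 28.6, 79.8]
```

Run:
```python
from h import *
sync();p,r=cmd()
Rd=tool(-82.5,20)
plan([(p+[-.05,-.02,.1],r),([.4905,-.0335,.2],Rd)])
```

```text
14.1 [ 39.8  56.   62.4 119.3 -27.4 132.3]
[-71.6, -51.1, -71.8] [0.0, 0.0, 0.0]
[-352.3, -155.8, 172.2] [-2.1, 15.1, -3.9]
```

play_rows(
  increments=[
    [[-24,-17,-24],[0,0,0],0],
    [[-48,-34,-48],[0,0,0],0],
    [[-71.6,-51.1,-71.8],[0,0,0],0],
    [[-110,-65,-38],[0,2,0],0],
    [[-140,-76,-12],[-0.5,4,-1],0],
    [[-170,-88,14],[-0.8,6,-1.4],0],
    [[-200,-99,40],[-1.1,8,-2],0],
    [[-230,-110,66],[-1.4,10,-2.6],0],
    [[-260,-121,92],[-1.6,12,-3],0],
    [[-290,-132,118],[-1.8,14,-3.4],0],
    [[-320,-144,144],[-2,15,-3.8],0],
    [[-352.3,-155.8,172.2],[-2.1,15.1,-3.9],0],
    [[-352.3,-155.8,172.2],[-2.1,15.1,-3.9],0],
    [[-352.3,-155.8,172.2],[-2.1,15.1,-3.9],0],
    [[-352.3,-155.8,172.2],[-2.1,15.1,-3.9],0],
  ],
)

```text
time: 15.6
ee_pos: [0.4899, -0.0332, 0.2001]
tcp_rot: [-180.0, 19.9, 97.5]
wrist_force: [1.0, 0.1, 0.1]
opening: 0.0853
grasp_force: 0.0
```

Run:
```python
from h import *
sync();p,r=cmd();print(p,r.as_euler('xyz',degrees=True))
Rd=tool(-82.5,20)
plan([([.4905,-.0735,.15],Rd),([.4905,-.0735,.068],Rd)])
```

```text
15.6 [  6.8  -5.3  -7.5  87.6 -19.9  89.3]
[ 0.48988488 -0.03321974  0.2000934 ] [-179.97819132   19.90937827   97.45035436]
[-20.6, -4.6, 60.7] [-0.0, -0.1, -0.0]
[7.4, -4.6, 137.8] [-0.0, -0.1, -0.0]
```

play_rows(
  increments=[
    [[-10,-2.3,30],[0,0,0],0],
    [[-20.6,-4.6,60.7],[0,-0.1,0],0],
    [[-20.6,-4.6,60.7],[0,-0.1,0],0],
    [[-20.6,-4.6,60.7],[0,-0.1,0],0],
  ],
)

```text
time: 16.0
ee_pos: [0.4909, -0.0729, 0.1504]
tcp_rot: [-179.9, 20.0, 97.5]
wrist_force: [0.5, 1.0, -0.3]
opening: 0.0856
grasp_force: 0.0
```

Run:
```python
from h import *
p,d=cam('side');cv2.imwrite('pics/s6.png',cv2.resize(p[80:230,230:430,::-1],(800,600),interpolation=cv2.INTER_CUBIC))
o=telemetry.get_obs();print(o['ee_pos'])
```

```text
[ 0.49138334 -0.07270464  0.151265  ]
```

View pics/s6.png

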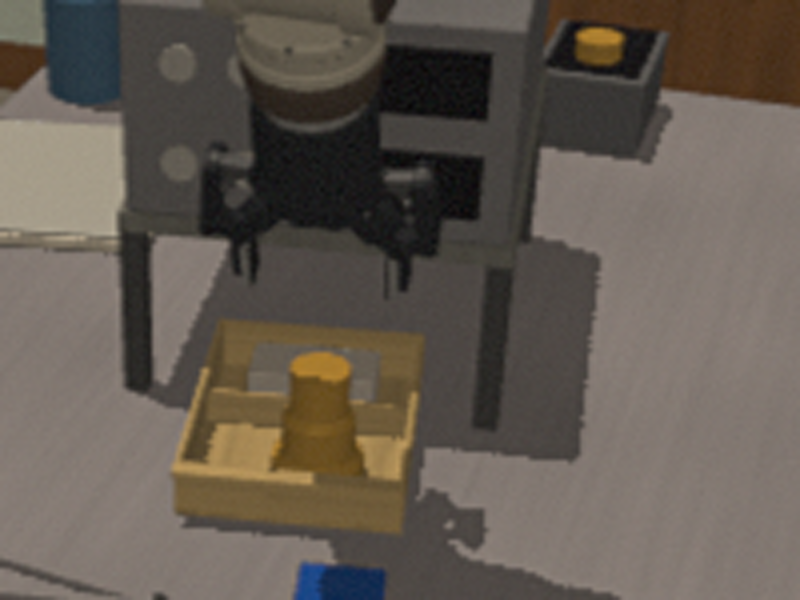

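The fingers (245 and 395) straddle the housing neck (320,370) symmetrically. Now descending.

play_rows(
  increments=[
    [[9,0,25],[0,0,0],0],
    [[18,0,50],[0,0,0],0],
    [[24,0,66],[0,0,0],0],
    [[28,0,77],[0,0,0],0],
    [[28,0,77],[0,0,0],0],
    [[28,0,77],[0,0,0],0],
    [[28,0,77],[0,0,0],0.3],
    [[28,0,77],[0,0,0],0.45],
    [[28,0,77],[0,0,0],0.6],
    [[28,0,77],[0,0,0],0.8],
    [[28,0,77],[0,0,0],1],
    [[28,0,77],[0,0,0],1],
    [[28,0,77],[0,0,0],1],
  ],
  grip_force=60,
)

```text
time: 17.35
ee_pos: [0.491, -0.0739, 0.0697]
tcp_rot: [180.0, 20.0, 97.4]
wrist_force: [-3.9, 0.8, 7.5]
opening: 0.0383
grasp_force: 59.8
```

Run:
```python
from h import *
sync();p,r=cmd()
up=p+[0,0,.09]
# carry housing from (490.5,-73.5) to turntable (466.5,261.6), base 4mm->30mm
tt=p+[.4665-.4905,.2616+.0735,0]
print(p,np.linalg.norm(tt-p))
plan([(up,r),(tt+[0,0,.09],r)])
```

```text
17.35 [  2.   -4.5 -21.3  71.2 -19.9  84.2]
[ 0.49096509 -0.07389583  0.06973269] 0.33595834563231197
[-30.8, 0.1, -84.6] [0.0, 0.0, 0.0]
[284.2, 19.7, -199.5] [0.0, 0.0, 0.0]
```

play_rows(
  increments=[
    [[-3,0,-8.5],[0,0,0],1],
    [[-9,0,-25],[0,0,0],1],
    [[-17,0,-47],[0,0,0],1],
    [[-25,0,-68],[0,0,0],1],
    [[-30.8,0,-84.6],[0,0,0],1],
    [[-15,1,-90],[0,0,0],1],
    [[15,3,-101],[0,0,0],1],
    [[47,5,-113],[0,0,0],1],
    [[79,7,-124],[0,0,0],1],
    [[111,9,-136],[0,0,0],1],
    [[143,11,-148],[0,0,0],1],
    [[175,13,-159],[0,0,0],1],
    [[207,15,-171],[0,0,0],1],
    [[239,17,-183],[0,0,0],1],
    [[265,18.5,-192.5],[0,0,0],1],
    [[284.2,19.7,-199.5],[0,0,0],1],
    [[284.2,19.7,-199.5],[0,0,0],1],
    [[284.2,19.7,-199.5],[0,0,0],1],
  ],
)

```text
time: 19.15
ee_pos: [0.467, 0.2614, 0.1588]
tcp_rot: [-180.0, 20.0, 97.5]
wrist_force: [0.6, -0.1, -3.3]
opening: 0.0381
grasp_force: 63.2
```

Run:
```python
from h import *
p0,r=cmd();o=telemetry.get_obs();print(p0,o['ee_pos'],o['tcp_rot'],o['opening'])
p,d=cam('side');W=cloud('side',d);P=p.astype(int);R,G_,B=P[...,0],P[...,1],P[...,2]
y=(R>100)&(R>1.5*B)&(W[...,2]>.05)&(W[...,2]<.18)&(abs(W[...,0]-.467)<.06)&(abs(W[...,1]-.26)<.06)
q=W[y];print(len(q),'z',np.percentile(q[:,2],[1,99])*1000)
for lo in range(80,180,10):
    a=q[(q[:,2]*1000>=lo)&(q[:,2]*1000<lo+10)]
    if len(a)>5:print(lo,len(a),'x',np.round(np.percentile(a[:,0],[2,98])*1000,1),'y',np.round(np.percentile(a[:,1],[2,98])*1000,1))
cv2.imwrite('pics/s7.png',cv2.resize(p[170:320,180:380,::-1],(800,600),interpolation=cv2.INTER_CUBIC))
```

```text
[0.46696177 0.26117446 0.15978667] [0.4670004  0.26144664 0.15883727] [-179.98964588   20.04129998   97.50357893] 0.03809561645027831
880 z [ 95.56419881 175.48665156]
90 48 x [439.3 484.9] y [276.9 296.5]
100 187 x [437.6 495.7] y [248.  296.3]
110 93 x [443.8 488.7] y [271.5 291.2]
120 70 x [445.4 484.8] y [273.1 289.6]
130 115 x [444.4 484.5] y [263.6 289.4]
140 81 x [445.1 479.4] y [266.4 285.7]
150 60 x [449.6 475.8] y [269.5 285.3]
160 66 x [449.7 477.7] y [271.8 284.8]
170 160 x [451.2 483.9] y [248.5 282.8]
```

View pics/s7.png

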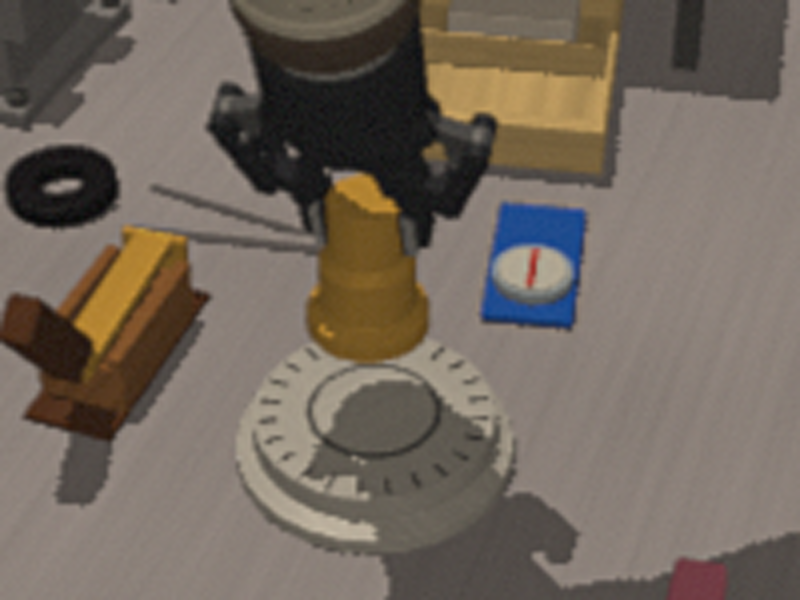

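The hook lies in its rest and the housing hangs upright over the turntable, flange base at (367,345), about 2 mm off centre in y. Lowering it.

play_rows(
  increments=[
    [[5,0,17],[0,0,0],1],
    [[10,0,33],[0,0,0],1],
    [[14,0,44],[0,0,0],1],
    [[16.5,0,51],[0,0,0],1],
    [[18,0,55],[0,0,0],1],
    [[19,0,58],[0,0,0],1],
    [[19,0,58],[0,0,0],1],
    [[19,0,58],[0,0,0],1],
  ],
)

```text
time: 20.0
ee_pos: [0.4675, 0.2594, 0.0985]
tcp_rot: [179.9, 20.0, 97.4]
wrist_force: [0.2, 0.1, -3.6]
opening: 0.0381
grasp_force: 63.2
```

play_rows(
  increments=[
    [[0.3,0,0.8],[0,0,0],1],
    [[0.5,0,1.5],[0,0,0],1],
    [[0.7,0,2],[0,0,0],1],
    [[0.7,0,2],[0,0,0],1],
    [[0.7,0,2],[0,0,0],1],
  ],
)

```text
time: 20.5
ee_pos: [0.4674, 0.2594, 0.0961]
tcp_rot: [180.0, 20.0, 97.4]
wrist_force: [-0.7, 1.2, -1.6]
opening: 0.0385
grasp_force: 63.6
```

play_rows(
  increments=[
    [[0.3,0,0.7],[0,0,0],1],
    [[0.3,0,0.7],[0,0,0],1],
    [[0.3,0,0.7],[0,0,0],1],
  ],
)

```text
time: 20.8
ee_pos: [0.4675, 0.2595, 0.096]
tcp_rot: [179.9, 20.0, 97.4]
wrist_force: [-2.7, 1.0, 5.6]
opening: 0.0381
grasp_force: 64.7
```

play_rows(
  increments=[
    [[0,0,0],[0,0,0],0.6],
    [[0,0,0],[0,0,0],0.4],
    [[0,0,0],[0,0,0],0.2],
    [[0,0,0],[0,0,0],0],
    [[0,0,0],[0,0,0],0],
    [[0,0,0],[0,0,0],0],
    [[-6,0,-17],[0,0,0],0],
    [[-17,0,-47],[0,0,0],0],
    [[-30,0,-82],[0,0,0],0],
    [[-40,0,-110],[0,0,0],0],
    [[-40,0,-150],[0,0,0],0],
    [[-40,0,-150],[0,0,0],0],
    [[-40,0,-150],[0,0,0],0],
  ],
)

```text
time: 22.1
ee_pos: [0.4658, 0.2734, 0.2503]
tcp_rot: [179.9, 20.0, 97.4]
wrist_force: [0.4, 0.3, -0.6]
opening: 0.0853
grasp_force: 0.0
```

Run:
```python
from h import *
p,d=cam('side');W=cloud('side',d);P=p.astype(int);R,G_,B=P[...,0],P[...,1],P[...,2]
y=(R>100)&(R>1.5*B)&(W[...,2]>.03)&(W[...,2]<.13)&(abs(W[...,0]-.467)<.06)&(abs(W[...,1]-.26)<.06)
q=W[y];print(len(q),'z',np.percentile(q[:,2],[1,99])*1000)
a=q[q[:,2]>.104];print('top',a.mean(0),cv2.minEnclosingCircle((a[:,:2]*1000).astype(np.float32)))
y=(R>130)&(G_>90)&(B<.5*R)&(W[...,2]>.03)&(W[...,2]<.06)&(W[...,1]>.16)&(W[...,1]<.32)&(W[...,0]>.58)
print('hook',W[y].mean(0))
cv2.imwrite('pics/s8.png',cv2.resize(p[...,::-1],(800,600)))
```

```text
901 z [ 32.9211631  112.98033088]
top [0.4668203  0.26555742 0.11040456] ((468.3888244628906, 264.80712890625), 21.181318283081055)
hook [0.63306612 0.22488727 0.04323566]
```

View pics/s8.png

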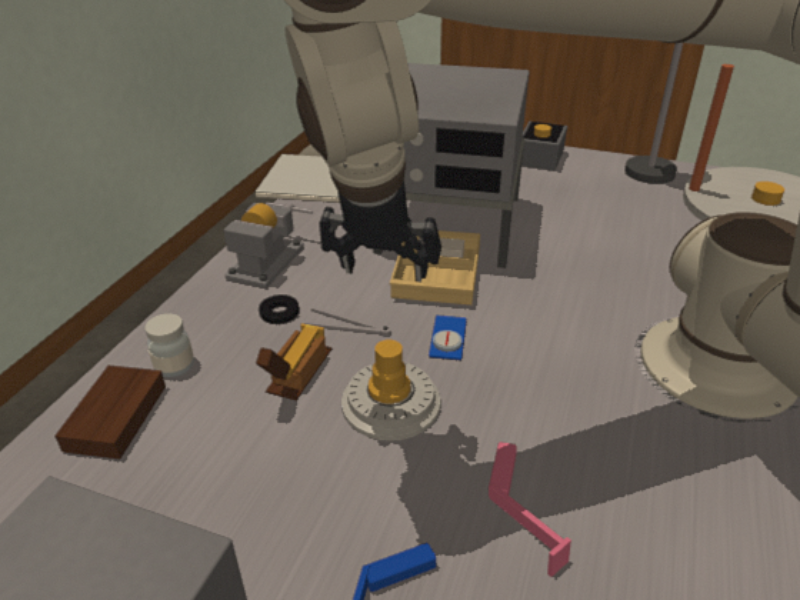

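The housing stands upright at the disc centre (388,375), within about 4 mm. The hook is in its rest and the bystanders have not moved.

```bash
python3 -c "
from workcell import workorder
print(workorder.job_done())"
```

```text
the job is handed in; nothing more can be done
None
```

I handed the job in at about 22 s: the tray was dragged out with the hook, the hook is back in its rest, and the brass housing stands upright on the turntable about 4 mm from centre by camera. The judge returned no verdict.

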